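Hold up a drying goldfish for the painter

TASK

Draw the red spotted goldfish out of its slanted drying stand, turn it level as if it were swimming (back fin up), and hold it still above the middle of the blue tray, with its body about 20 cm over the table, ready for the painter. Finish while still holding it raised in the gripper; leave the white fish, the paint dish, the jar and the brush where they are.

Things in the scene. Friction and masses are not known exactly. Their poses are not given: they have to be found in the camera images.
- fish_red: The fish to take: red, white spots, yellow-black eyes; papier-mache, 160 mm long, 40 to 85 g, seated in stand_red tail up. Origin on the body's axis, 52 mm behind the nose tip, within 20 mm of the centre of mass; x to the nose, z to its back fin, y to its left. Round body 53 mm across, thinning to 26 mm at x = -53 mm; 6 mm back fin from x = -36 to 0, up to z = 40 mm.
- fish_red_tail (a point): Middle of the red fish's tail, on its axis 80 mm behind the fish's origin, axes as the fish's: a flat rigid fan in the fish's xz plane, 10 mm thick (y), from 27 mm ahead to 24 mm behind this point, over 40 mm tall (z) ahead and 70 mm behind, with a notch in the rear edge; free all round, a good place to grip.
- fish_white: Unpainted off-white fish of the same shape, frame and size, seated in stand_white; leave it alone.
- fish_white_tail (a point): Middle of the white fish's tail, 80 mm behind its origin; leave it alone.
- stand_red: Fixed wooden stand of the red fish; origin under its dark base (x -50 to +66, y -45 to +45, 12 mm high), z up. A sloping cup holds the fish nose down towards the stand's +x, 50 degrees below level, tail up towards -x, its y along the stand's y; the tail's top is 190 mm above the table. The fish is loose and draws out straight along its own axis, tail first.
- stand_red_seat (a point): Point in stand_red where the seated red fish's origin lies, 85 mm above the stand's origin. The cup is 56 mm wide inside; its sides and upper lip cover the front 23 mm of the fish, and a rest lies under its belly back to 20 mm behind this point: 60 mm along the axis frees the fish.
- stand_white: The stand of the white fish, the same as stand_red.
- tray: Shallow blue tray with a pale paper liner, fixed on the table: 180 (x) by 140 (y) mm, 16 mm high; origin at its centre on the table. The two stands and the tray form a row across the table in any order, centres 190 mm or more apart.
- paint_dish: Small white dish with red paint, 72 mm across, 26 mm high; origin at the centre of its underside. Leave alone.
- paint_jar: Amber jar with a black lid, 52 mm across, 70 mm high; origin at the centre of its underside. Leave alone.
- brush: Paint brush, 200 mm long, lying on the table near the robot; its length along its x axis, origin on the underside. Leave alone.
Not all that is in view belongs to the job. What is shaped like the stand_red but yellow is not meant.

How it is judged:
By the outcome, as a careful person would: the job done as asked, in the order asked, and still so for the second after the job is handed in, while the arm keeps its last pose, push and grip.
It also fails if it takes over 45 s, if anything falls off the work surface, if the arm or the gripper's body presses on something with over 40 N, if the wrist force passes 120 N, or if a joint passes its speed limit or range.

ROBOT

A 6-joint arm with a two-finger parallel gripper is mounted at the origin on the work surface. World frame = base frame: x ahead of the robot, y to its left, z up, the work surface at z = 0. Lengths are in m, angles in rad, forces in N, time in s.
With the tool pointing down it reaches from about 0.35 to 0.975 m from the base axis. Payload 4.9 kg.
Tool frame: the origin (TCP) lies midway between the tips of the shut fingers; the grasp point (between the pads) lies 19 mm behind it (ctrl.hold_point_z is the distance from the TCP to the grasp point, in m); z points along the fingers, y is the line along which they close (so a half turn about z gives the same grasp; the last joint's range is limited). The gripper opens to 85 mm and grips with 20 to 120 N. Pads are 22 mm wide; open, the fingers measure 114 mm over their backs; the gripper's body (76 mm by 85 mm) begins 54 mm behind the grasp point. The pads swing forward as they close: fully open they stand 13 mm farther back than shut.
Start: joints at [-0.119, 0.053, 1.613, -0, 1.476, -0.119], TCP at [0.625, 0, 0.231] pointing down, gripper open.
Joint ranges: [-3.01, 3.01], [-1.01, 2.22], [0.06, 2.58], [-1.02, 4.17], [0.09, 2.62], [-3.14, 3.14]. Speed limits (rad/s): [2.57, 2.57, 3.14, 3.14, 3.14, 3.14].

INTERFACE

Orientations are given as a rotation vector (axis times angle).
In Python, from station import status, viewer, finish_job, ctrl gives the robot as it stands.
- The arm moves only by the shell command python3 -m jog 'ROWS' [FORCE]. ROWS is JSON, a list of rows, each a list of 7 numbers: the turn, a rotation vector about the tool's x, y, z each as a share of 5 degrees, from -1 to 1, then the shift along the tool's x, y, z each as a share of 30 mm, from -1 to 1, then the opening, from -1 (shut) to 1 (fully open). A call has 1 to 5 rows; each row shifts and turns the commanded pose from where the row before left it, along the tool's axes as they then stand; what a row does not reach is not made up. A row lasts 1/8 s, in which the tool goes at most 62.5 mm and 10.7 degrees, less where a joint would pass 70% of its speed; a pose out of reach is approached as far as the arm can. A call with a number of a shift or a turn outside -1 to 1 is refused whole. A call with a gripper value outside its range is refused whole. The fingers move at their own pace and stop on an object; FORCE is the grip in N (left out, the last holds). Time passes only in rows, so rows that do not move let the fingers close. It gives the time, the measured TCP pose, the force, the opening and the grip force at its end, in the units of the state.
- status.get_obs(): the state, without advancing time (a new reading comes with each control period).
- viewer.get_image(name): name is "scene" or "side" or "wrist"; returns a dict with "img" (420x560x3 uint8, red, green, blue), "fovy" (degrees; the focal length in pixels is half the picture's height over the tangent of half this angle, whatever the lens; pixels are square), "cx", "cy" (the principal point, pixels), "distortion" ([k1, k2, p1, p2, k3] as OpenCV has them; the pictures are not rectified), "rvec" (rotation vector, rad) and "tvec" (3), from world to camera coordinates, as OpenCV has them. Camera axes: x right, y down, z forward; pixel columns grow to the right and rows downward; lengths in m; the calibration is good to about 2 mm. A picture is of the moment at which its call begins. There is no depth.
- finish_job(): hands the job in; it is judged then, once.
The state is a dict: "t": time; "q": joint angles; "dq": joint speeds; "effort": joint torques, N m; "tool_pos": TCP position; "tool_rot": TCP orientation; "contact_force": force on the tool from outside, world axes, zero at the start; "wrist_torque": the same for the moment, N m; "opening": finger opening in m; "grip_force": force on a finger pad.
Only numpy, scipy, OpenCV 4.12 (cv2) and the standard library are available. Lean on these libraries where they do the work, as an engineer would, in place of code of your own. Each camera call takes 0.05 s, during which the arm holds its last target. There are 200 camera calls.

## Working session

There is one attempt and no reset: what is moved stays moved. The work goes in short steps, Python scripts to look and compute and a shell command to move; the robot and the scene stay as the last step left them, time stands still between calls to the robot, and variables do not carry over. Pictures are saved under pics/ and viewed, at most 10 in all, crops included, and the job is handed in when it is done.

```bash
ls; mkdir -p pics
cat > h.py <<'E'
import numpy as np, cv2
from station import status, viewer, ctrl
from scipy.spatial.transform import Rotation as R
def cam(n):
    d=viewer.get_image(n); h,w=d["img"].shape[:2]
    f=h/2/np.tan(np.radians(d["fovy"])/2)
    d["K"]=np.array([[f,0,d["cx"]],[0,f,d["cy"]],[0,0,1.]]); d["D"]=np.array(d["distortion"],float)
    d["R"]=cv2.Rodrigues(np.array(d["rvec"],float))[0]; d["t"]=np.array(d["tvec"],float); return d
def proj(d,P): return cv2.projectPoints(np.array(P,float).reshape(-1,3),np.array(d["rvec"],float),d["t"],d["K"],d["D"])[0][:,0]
def ray(d,uv):
    n=cv2.undistortPointsIter(np.array(uv,float).reshape(-1,1,2),d["K"],d["D"],None,None,(3,100,1e-10))[:,0]
    v=np.c_[n,np.ones(len(n))]@d["R"]; return -d["R"].T@d["t"], v/np.linalg.norm(v,axis=1)[:,None]
def onz(d,uv,z):
    c,v=ray(d,uv); return c+v*((z-c[2])/v[:,2])[:,None]
E
python3 - <<'E'
from h import *
a=cam("scene");b=cam("side")
for n,d in(("scene",a),("side",b)):
    cv2.imwrite(f"pics/{n}0.png",cv2.cvtColor(d["img"],cv2.COLOR_RGB2BGR)); print(n,-d["R"].T@d["t"],d["D"],d["K"][0,0])
o=status.get_obs();print(o["t"],o["tool_pos"],o["tool_rot"],ctrl.hold_point_z)
E
```

```text
pics
scene [1.07488586 0.49070765 1.18073495] [-0.04082573  0.          0.          0.          0.        ] 534.8294668270592
side [0.35353328 0.80565377 0.66775371] [-0.13532664  0.          0.          0.          0.        ] 539.4629999361863
0.1 [6.24431294e-01 1.01060236e-04 2.30160005e-01] [-2.22031914e+00 -2.22043161e+00  1.79915230e-03] 0.0187
```

View pics/scene0.png

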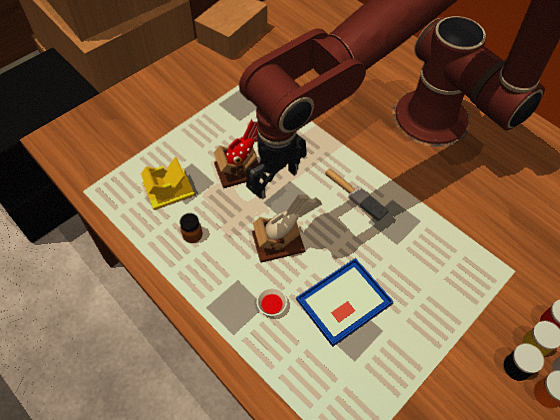

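View pics/side0.png

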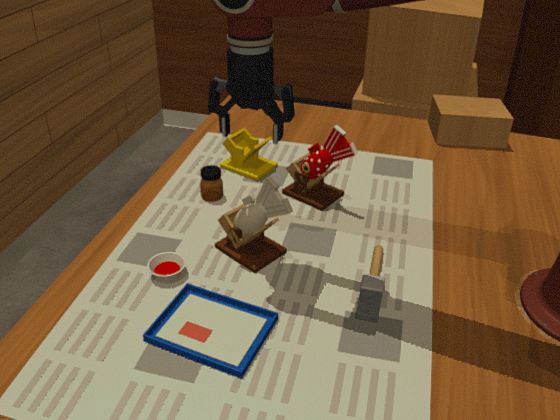

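Candidates: the red spotted fish at scene (240,152) / side (318,162); the white fish at (285,230) / (250,220); an empty yellow stand of the same shape at (167,182) / (248,155). By the description I choose the red fish in the brown stand and check it in a close crop.

Run:
```python
import cv2,numpy as np
a=cv2.imread("pics/side0.png")[120:215,270:365];b=cv2.imread("pics/scene0.png")[105:200,200:295]
o=np.hstack([cv2.resize(x,None,fx=4.2,fy=4.2,interpolation=cv2.INTER_CUBIC) for x in(a,b)])
cv2.imwrite("pics/crop1.png",o);print(o.shape)
```

```text
(399, 798, 3)
```

View pics/crop1.png

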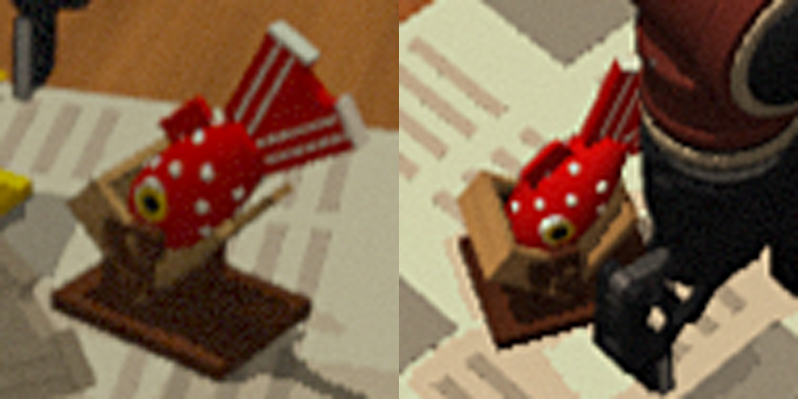

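The crop shows the red spotted fish with its yellow-black eye, seated in the brown stand. In the side view (crop px) the tail tips are at (285,22) and (365,145), and the base corners at (52,293), (222,365) and (310,300). Next I fit the stand pose and the tray.

```bash
cat >> h.py <<'E'
def fishR(yaw): # fish axes in world when seated
    return R.from_euler("z",yaw)*R.from_euler("y",np.radians(50))
E
python3 - <<'E'
from h import *
from scipy.optimize import least_squares
a=cam("scene");b=cam("side")
S=lambda x,y:(x/4.2+270,y/4.2+120)
C=lambda x,y:((x-399)/4.2+200,y/4.2+105)
cs=[S(52,293),S(222,367),S(310,300)]; cc=[C(460,240),C(500,338)]
print("side corners z12",onz(b,cs,.012).round(3).tolist(),"scene",onz(a,cc,.012).round(3).tolist())
box=np.array([[66,45,12],[66,-45,12],[-50,-45,12],[-50,45,12]])/1e3
tips=np.array([[-104,0,35],[-104,0,-35]])/1e3; ts=[S(296,40),S(355,120)]
best=None
for k in range(4):
  for y0 in np.arange(0,6.3,.5):
    def res(p,full=False):
        Rz=R.from_euler("z",p[2]); o=np.r_[p[:2],0]
        bb=Rz.apply(np.roll(box,-k,axis=0))+o
        T=fishR(p[2]).apply(tips)+o+[0,0,.085]
        return np.r_[(proj(b,bb[:3])-cs).ravel(),(proj(b,T)-ts).ravel(),(proj(a,bb[:2])-cc).ravel()]
    s=least_squares(res,[.75,-.15,y0],loss="soft_l1")
    if best is None or s.cost<best[0]: best=(s.cost,k,s.x,res(s.x).round(1))
print(best)
p=best[2];np.save("stand.npy",p)
# tray
for n,d in(("scene",a),("side",b)):
    h=cv2.cvtColor(d["img"],cv2.COLOR_RGB2HSV); m=cv2.inRange(h,(105,150,50),(130,255,255))
    nn,l,st,_=cv2.connectedComponentsWithStats(m); i=1+st[1:,4].argmax()
    v,u=np.nonzero(l==i); P=onz(d,np.c_[u,v],.012)[:,:2]
    print(n,"tray",cv2.minAreaRect((P*1e3).astype(np.float32)))
o=np.r_[p[:2],0]
F=fishR(p[2]); T=F.apply(np.array([[-53,0,20],[-104,0,35],[-96,0,0],[-104,0,-35],[-53,0,-20],[52,0,0],[-104,0,0],[-18,0,40]])/1e3)+o+[0,0,.085]
B=R.from_euler("z",p[2]).apply(box)+o
ims=[]
for d,(r,c) in((b,(120,270)),(a,(105,200))):
    im=cv2.resize(cv2.cvtColor(d["img"],cv2.COLOR_RGB2BGR)[r:r+95,c:c+95],None,fx=4.2,fy=4.2,interpolation=cv2.INTER_CUBIC)
    q=lambda P:((proj(d,P)-[c,r]+.5)*4.2).astype(np.int32)
    cv2.polylines(im,[q(B)],True,(255,255,0),1);t=q(T);cv2.polylines(im,[t[:5]],True,(0,255,0),1);cv2.line(im,t[5].tolist(),t[6].tolist(),(255,0,0),1);cv2.circle(im,t[7].tolist(),4,(255,0,255),1)
    ims.append(im)
cv2.imwrite("pics/fit.png",np.hstack(ims))
print("tail",F.apply([-.08,0,0])+o+[0,0,.085])
E
```

```text
side corners z12 [[0.619, -0.213, 0.012], [0.515, -0.169, 0.012], [0.483, -0.248, 0.012]] scene [[0.587, -0.292, 0.012], [0.618, -0.213, 0.012]]
(np.float64(119.17465019765156), 0, array([ 0.53551154, -0.22544916,  5.68750411]), array([  3.1,  -2.4,  -9. , -32.3,   4.9,   4. ,  -2.9,  -0.3,   0.1,
         9.6,   7.3,  20.1,  -5.1, -29.3]))
scene tray ((618.2966918945312, 230.39988708496094), (141.4078369140625, 182.8548583984375), 82.68749237060547)
side tray ((618.5516357421875, 231.84776306152344), (148.4545135498047, 183.3544158935547), 82.56458282470703)
tail [ 0.4929453  -0.19659711  0.14628356]
```

View pics/fit.png

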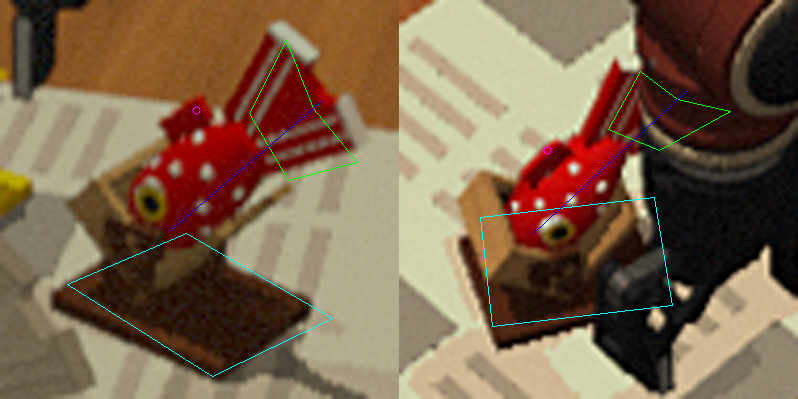

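The corner order was wrong: the long edge runs from side corner 0 to corner 1, so yaw ≈ -23°. I refit with the correct correspondences.

Run:
```python
from h import *
from scipy.optimize import least_squares
a=cam("scene");b=cam("side")
S=lambda x,y:(x/4.2+269.5,y/4.2+119.5)
C=lambda x,y:((x-399)/4.2+199.5,y/4.2+104.5)
cs=[S(52,293),S(222,367),S(310,300)]; cc=[C(460,240),C(500,338)]
box=np.array([[66,45,12],[-50,45,12],[-50,-45,12],[66,-45,12]])/1e3
tips=np.array([[-104,0,35],[-104,0,-35]])/1e3; ts=[S(300,42),S(355,125)]
def res(p):
    Rz=R.from_euler("z",p[2]); o=np.r_[p[:2],0]; bb=Rz.apply(box)+o
    T=fishR(p[2]).apply(tips)+o+[0,0,.085]
    return np.r_[(proj(b,bb[:3])-cs).ravel(),.5*(proj(b,T)-ts).ravel(),(proj(a,bb[[3,0]])-cc).ravel()]
s=least_squares(res,[.55,-.2,-.4],loss="soft_l1");p=s.x
print(p,np.degrees(p[2]),res(p).round(1));np.save("stand.npy",p)
o=np.r_[p[:2],0]
F=fishR(p[2]); T=F.apply(np.array([[-53,0,20],[-104,0,35],[-96,0,0],[-104,0,-35],[-53,0,-20],[52,0,0],[-104,0,0],[-18,0,40]])/1e3)+o+[0,0,.085]
B=R.from_euler("z",p[2]).apply(box)+o
ims=[]
for d,(r,c) in((b,(120,270)),(a,(105,200))):
    im=cv2.resize(cv2.cvtColor(d["img"],cv2.COLOR_RGB2BGR)[r:r+95,c:c+95],None,fx=4.2,fy=4.2,interpolation=cv2.INTER_CUBIC)
    q=lambda P:((proj(d,P)-[c,r]+.5)*4.2).astype(np.int32)
    cv2.polylines(im,[q(B)],True,(255,255,0),1);t=q(T);cv2.polylines(im,[t[:5]],True,(0,255,0),1);cv2.line(im,t[5].tolist(),t[6].tolist(),(255,0,0),1);cv2.circle(im,t[7].tolist(),4,(255,0,255),1)
    ims.append(im)
cv2.imwrite("pics/fit2.png",np.hstack(ims))
print("tail",F.apply([-.08,0,0])+o+[0,0,.085],"axis",F.apply([1,0,0]),"y",F.apply([0,1,0]))
```

```text
[ 0.54376087 -0.2291602  -0.40074645] -22.961080265258577 [-0.5  0.2  0.4  0.7  1.8  0.  -2.3 -1.3  1.1  2.3 -0.5 -0.5 -0.9  1.3]
tail [ 0.49641211 -0.20909979  0.14628356] axis [ 0.59185958 -0.25075515 -0.76604444] y [3.90105760e-01 9.20770056e-01 2.77555756e-17]
```

View pics/fit2.png

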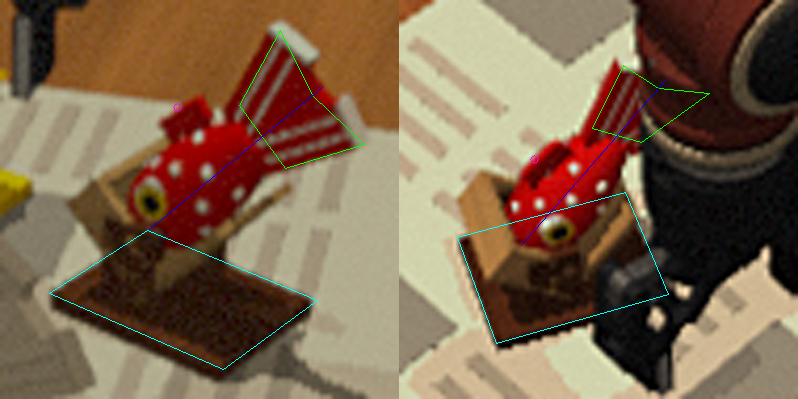

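The wireframe now sits on the stand base and tail to within a few mm. Tail middle is at (0.496,-0.209,0.146); the tray centre is (0.618,0.231). Next I work out the rotation to a tilted grasp across the fan.

```bash
cat >> h.py <<'E'
def tgt(head,elev,s): # tool rotation: z at elevation elev(deg) in heading, y = s*left
    h=np.array([np.cos(head),np.sin(head),0]);l=np.array([-h[1],h[0],0]);e=np.radians(elev)
    z=np.cos(e)*h+np.array([0,0,np.sin(e)]);y=s*l
    return R.from_matrix(np.c_[np.cross(y,z),y,z])
def need(Rt,grasp):
    o=status.get_obs();R0=R.from_rotvec(o["tool_rot"])
    r=np.degrees((R0.inv()*Rt).as_rotvec())/5
    tcp=np.array(grasp)+Rt.apply([0,0,.0187]); d=Rt.inv().apply(tcp-o["tool_pos"])/.03
    print("turn(5deg, tool now)",r.round(2),"shift(30mm, tool after)",d.round(2),"t",o["t"],"pos",o["tool_pos"].round(4) if hasattr(o["tool_pos"],'round') else o["tool_pos"],"q",np.round(o["q"],2),"F",np.round(o["contact_force"],1),"open",o["opening"],"grip",o["grip_force"])
E
python3 - <<'E'
from h import *
p=np.load("stand.npy");F=fishR(p[2]);g=F.apply([-.08,0,0])+[p[0],p[1],.085]
for s in(1,-1): need(tgt(p[2],-110,s),g-F.apply([1,0,0])*0)
E
```

```text
turn(5deg, tool now) [  2.33   3.53 -13.27] shift(30mm, tool after) [ 0.18 -8.09  3.69] t 0.3 pos [0.6248 0.     0.2309] q [-0.12  0.05  1.61 -0.    1.48 -0.12] F [-0.5  0.4  0.2] open 0.08545132940731685 grip 0.0
turn(5deg, tool now) [ 3.93 -2.6  22.33] shift(30mm, tool after) [-0.18  8.09  3.69] t 0.3 pos [0.6248 0.     0.2309] q [-0.12  0.05  1.61 -0.    1.48 -0.12] F [-0.5  0.4  0.2] open 0.08545132940731685 grip 0.0
```

```bash
python3 -m jog '[[0,0,0,0,0,-1,1],[0,0,0,0,0,-1,1],[0.17,0.25,-0.95,0,0,0,1],[0.17,0.25,-0.95,0,0,0,1],[0.17,0.25,-0.95,0,0,0,1]]' 60
python3 -m jog '[[0.17,0.25,-0.95,0,0,0,1],[0.17,0.25,-0.95,0,0,0,1],[0.17,0.25,-0.95,0,0,0,1],[0.17,0.25,-0.95,0,0,0,1],[0.17,0.25,-0.95,0,0,0,1]]'
python3 -m jog '[[0.17,0.25,-0.95,0,0,0,1],[0.17,0.25,-0.95,0,0,0,1],[0.17,0.25,-0.95,0,0,0,1],[0.17,0.25,-0.95,0,0,0,1],[0.17,0.25,-0.95,0,0,0,1]]'
python3 -m jog '[[0.17,0.25,-0.95,0,0,0,1],[0,0,0,0,0,0,1],[0,0,0,0,0,0,1]]'
python3 - <<'E'
from h import *
p=np.load("stand.npy");F=fishR(p[2]);g=F.apply([-.08,0,0])+[p[0],p[1],.085]
need(tgt(p[2],-110,1),g)
E
```

```text
t: 0.92
tool_pos: [0.6249, -0.0, 0.2914]
tool_rot: [-1.877, -2.421, -0.023]
contact_force: [-0.1, 0.3, -0.3]
opening: 0.0854
grip_force: 0.0
t: 1.55
tool_pos: [0.625, -0.0001, 0.2912]
tool_rot: [-1.281, -2.643, -0.057]
contact_force: [-0.0, 0.1, 0.1]
opening: 0.0855
grip_force: 0.0
t: 2.17
tool_pos: [0.625, -0.0001, 0.2911]
tool_rot: [-0.67, -2.738, -0.087]
contact_force: [-0.9, -0.4, 0.3]
opening: 0.085
grip_force: 0.0
t: 2.55
tool_pos: [0.625, 0.0, 0.2912]
tool_rot: [-0.554, -2.742, -0.092]
contact_force: [-0.6, -0.5, 0.4]
opening: 0.0857
grip_force: 0.0
turn(5deg, tool now) [-0.05  0.01  0.01] shift(30mm, tool after) [-0.5  -8.09  5.58] t 2.55 pos [0.625  0.     0.2912] q [-0.15  0.24  1.34  0.08  1.91 -1.31] F [-0.6 -0.5  0.4] open 0.08569708085375356 grip 0.0
```

```bash
python3 -m jog '[[0,0,0,-0.1,-1,0,1],[0,0,0,-0.1,-1,0,1],[0,0,0,-0.1,-1,0,1],[0,0,0,-0.1,-1,0,1],[0,0,0,-0.1,-1,0,1]]' >/dev/null
python3 -m jog '[[0,0,0,0,-1,0,1],[0,0,0,0,-1,0,1],[0,0,0,0,-1,0,1],[0,0,0,0,-0.1,1,1],[0,0,0,0,0,1,1]]' >/dev/null
python3 -m jog '[[0,0,0,0,0,0.8,1],[0,0,0,0,0,0,1],[0,0,0,0,0,0,1]]'
python3 - <<'E'
from h import *
p=np.load("stand.npy");F=fishR(p[2]);g=F.apply([-.08,0,0])+[p[0],p[1],.085]
need(tgt(p[2],-110,1),g)
b=cam("side");a=cam("scene")
ims=[cv2.resize(cv2.cvtColor(d["img"],cv2.COLOR_RGB2BGR)[r:r+130,c:c+120],None,fx=3.3,fy=3.3,interpolation=cv2.INTER_CUBIC) for d,r,c in((b,90,270),(a,70,190))]
w=cv2.cvtColor(cam("wrist")["img"],cv2.COLOR_RGB2BGR);cv2.imwrite("pics/pre.png",np.hstack(ims));cv2.imwrite("pics/w1.png",w)
E
```

```text
t: 4.18
tool_pos: [0.518, -0.2191, 0.2094]
tool_rot: [-0.554, -2.744, -0.091]
contact_force: [-0.4, 0.1, -0.4]
opening: 0.0853
grip_force: 0.0
turn(5deg, tool now) [-0.06  0.03  0.02] shift(30mm, tool after) [0.03 0.02 2.87] t 4.175 pos [ 0.518  -0.2191  0.2094] q [-0.51  0.15  1.57 -0.04  1.76 -1.68] F [-0.4  0.1 -0.4] open 0.08530800740305816 grip 0.0
```

View pics/pre.png

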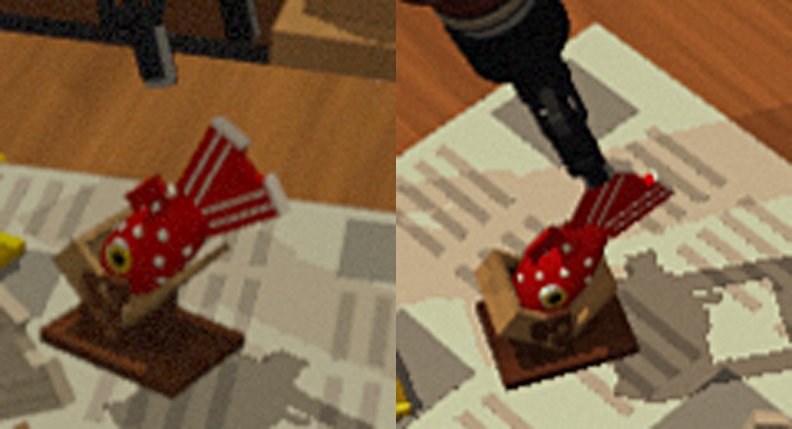

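View pics/w1.png

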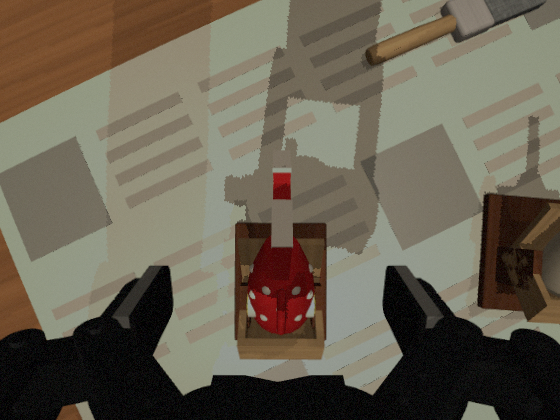

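The wrist view shows the tail's edge at (282,170–245), upright and centred between the fingers at about 160 and 395; the other views agree. I descend and close.

```bash
python3 -m jog '[[0,0,0,0,0,1,1],[0,0,0,0,0,1,1],[0,0,0,0,0,0.85,1],[0,0,0,0,0,0,1],[0,0,0,0,0,0,1]]'
python3 -m jog '[[0,0,0,0,0,0,-1],[0,0,0,0,0,0,-1],[0,0,0,0,0,0,-1],[0,0,0,0,0,0,-1],[0,0,0,0,0,0,-1]]' 60
python3 -m jog '[[0,0,0,0,0,0,-1],[0,0,0,0,0,0,-1],[0,0,0,0,0,0,-1]]'
python3 - <<'E'
from h import *
p=np.load("stand.npy");F=fishR(p[2]);g=F.apply([-.08,0,0])+[p[0],p[1],.085]
need(tgt(p[2],-110,1),g-F.apply([1,0,0])*.08)
E
```

```text
t: 4.95
tool_pos: [0.4915, -0.2083, 0.1293]
tool_rot: [-0.553, -2.745, -0.091]
contact_force: [0.5, 0.0, -0.6]
opening: 0.0858
grip_force: 0.0
t: 5.58
tool_pos: [0.4908, -0.2067, 0.128]
tool_rot: [-0.551, -2.743, -0.096]
contact_force: [1.0, 3.0, 1.9]
opening: 0.0093
grip_force: 59.2
t: 5.95
tool_pos: [0.4908, -0.2068, 0.128]
tool_rot: [-0.552, -2.743, -0.095]
contact_force: [1.5, 5.2, 2.5]
opening: 0.0092
grip_force: 59.2
turn(5deg, tool now) [-0.03  0.01  0.04] shift(30mm, tool after) [ 2.33  0.   -1.35] t 5.95 pos [ 0.4908 -0.2068  0.128 ] q [-0.52  0.16  1.71 -0.04  1.62 -1.69] F [1.5 5.2 2.5] open 0.00916791347885252 grip 59.22449268400669
```

```bash
python3 -m jog '[[0,0,0,0,0.05,0,-1],[0,0,0,0.21,0,-0.12,-1],[0,0,0,0.21,0,-0.12,-1]]'
python3 -m jog '[[0,0,0,0.43,0,-0.25,-1],[0,0,0,0.43,0,-0.25,-1],[0,0,0,0.43,0,-0.25,-1],[0,0,0,0.43,0,-0.25,-1],[0,0,0,0.43,0,-0.25,-1]]'
python3 - <<'E'
from h import *
np.set_printoptions(suppress=True)
p=np.load("stand.npy")
o=status.get_obs();R0=R.from_rotvec(o["tool_rot"]);h=np.array([np.cos(p[2]),np.sin(p[2]),0])
print("up in tool units per 30mm",R0.inv().apply([0,0,1]),"radial",R0.inv().apply(h))
need(tgt(p[2],-60,1),[.5,-.2,.3])
b=cam("side");a=cam("scene")
ims=[cv2.resize(cv2.cvtColor(d["img"],cv2.COLOR_RGB2BGR)[r:r+150,c:c+133],None,fx=3,fy=3,interpolation=cv2.INTER_CUBIC) for d,r,c in((b,70,270),(a,50,190))]
cv2.imwrite("pics/out.png",np.hstack(ims))
E
```

```text
t: 6.32
tool_pos: [0.4825, -0.2028, 0.1387]
tool_rot: [-0.553, -2.744, -0.092]
contact_force: [3.1, 0.7, -0.6]
opening: 0.0091
grip_force: 58.9
t: 6.95
tool_pos: [0.4373, -0.1836, 0.1967]
tool_rot: [-0.553, -2.741, -0.092]
contact_force: [0.6, -0.0, -0.9]
opening: 0.0095
grip_force: 59.1
up in tool units per 30mm [ 0.34257534 -0.00384311 -0.9394825 ] radial [-0.939488   -0.00364064 -0.34256246]
turn(5deg, tool now) [ -0.04 -10.01   0.05] shift(30mm, tool after) [-3.57  0.31 -1.29] t 6.95 pos [ 0.4373 -0.1836  0.1967] q [-0.53 -0.04  1.79 -0.05  1.73 -1.7 ] F [ 0.6 -0.  -0.9] open 0.009486636903123218 grip 59.053524769842625
```

View pics/out.png

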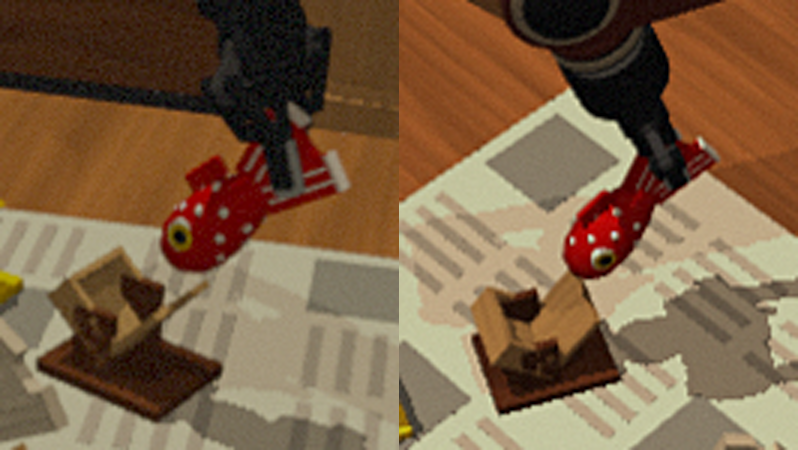

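Drawn out cleanly, and the stand is empty. I lift, then pitch the tool by 50° to level the fish.

```bash
python3 -m jog '[[0,0,0,0.34,0,-0.94,-1],[0,0,0,0.34,0,-0.94,-1],[0,0,0,0.34,0,-0.94,-1],[0,0,0,0.34,0,-0.94,-1],[0,0,0,0,0,0,-1]]'
python3 -m jog '[[0,-1,0,0,0,0,-1],[0,-1,0,0,0,0,-1],[0,-1,0,0,0,0,-1],[0,-1,0,0,0,0,-1],[0,-1,0,0,0,0,-1]]' > /dev/null
python3 -m jog '[[0,-1,0,0,0,0,-1],[0,-1,0,0,0,0,-1],[0,-1,0,0,0,0,-1],[0,-1,0,0,0,0,-1],[0,-1,0,0,0,0,-1]]'
python3 -m jog '[[0,0,0,0,0,0,-1],[0,0,0,0,0,0,-1]]'
python3 - <<'E'
from h import *
np.set_printoptions(suppress=True)
o=status.get_obs();R0=R.from_rotvec(o["tool_rot"]);print("r",np.hypot(*o["tool_pos"][:2]),"up",R0.inv().apply([0,0,1]))
hd=np.radians(20.5);h=np.array([np.cos(hd),np.sin(hd),0])
need(tgt(hd,-60,1),np.array([.618,.231,.2])-.08*h)
E
```

```text
t: 7.68
tool_pos: [0.4396, -0.1842, 0.3183]
tool_rot: [-0.554, -2.747, -0.09]
contact_force: [0.1, 0.5, -1.5]
opening: 0.0092
grip_force: 59.1
t: 8.93
tool_pos: [0.4382, -0.1834, 0.3134]
tool_rot: [0.517, 2.574, -0.143]
contact_force: [0.7, 0.6, -0.2]
opening: 0.0092
grip_force: 59.1
t: 9.18
tool_pos: [0.4386, -0.1836, 0.315]
tool_rot: [0.517, 2.576, -0.143]
contact_force: [-0.3, -0.3, -0.2]
opening: 0.0094
grip_force: 59.0
r 0.47546338560649637 up [-0.49823167 -0.00332585 -0.86703757]
turn(5deg, tool now) [-4.35 -0.04 -7.48] shift(30mm, tool after) [-4.82 10.85  7.83] t 9.175 pos [ 0.4386 -0.1836  0.315 ] q [-0.62 -0.75  2.15  0.11  1.23 -1.8 ] F [-0.3 -0.3 -0.2] open 0.009438403757259954 grip 59.019949212670326
```

```bash
python3 -m jog '[[-0.31,0,-0.535,0,0.86,0,-1],[-0.31,0,-0.535,0,0.86,0,-1],[-0.31,0,-0.535,0,0.86,0,-1],[-0.31,0,-0.535,0,0.86,0,-1],[-0.31,0,-0.535,0,0.86,0,-1]]' 
python3 -m jog '[[-0.31,0,-0.535,0,0.86,0,-1],[-0.31,0,-0.535,0,0.86,0,-1],[-0.31,0,-0.535,0,0.86,0,-1],[-0.31,0,-0.535,0,0.86,0,-1],[-0.31,0,-0.535,0,0.86,0,-1]]' >/dev/null
python3 -m jog '[[-0.31,0,-0.535,0,0.86,0,-1],[-0.31,0,-0.535,0,0.86,0,-1],[-0.31,0,-0.535,0,0.86,0,-1],[-0.31,0,-0.535,0,0.86,0,-1],[0,0,0,0,0,0,-1]]'
python3 - <<'E'
from h import *
np.set_printoptions(suppress=True)
hd=np.radians(20.5);h=np.array([np.cos(hd),np.sin(hd),0])
need(tgt(hd,-60,1),np.array([.618,.231,.2])-.08*h)
E
```

```text
t: 9.8
tool_pos: [0.4759, -0.0596, 0.3155]
tool_rot: [0.163, 2.616, -0.048]
contact_force: [0.3, -0.7, -0.3]
opening: 0.0093
grip_force: 59.1
t: 11.05
tool_pos: [0.455, 0.1697, 0.3148]
tool_rot: [-0.472, 2.584, 0.123]
contact_force: [0.9, -0.4, -1.5]
opening: 0.0092
grip_force: 59.1
turn(5deg, tool now) [-0.   -0.04  0.04] shift(30mm, tool after) [-0.8   0.01  5.51] t 11.05 pos [0.455  0.1697 0.3148] q [ 0.14 -0.71  2.13  0.11  1.21 -1.8 ] F [ 0.9 -0.4 -1.5] open 0.009220137102738824 grip 59.14906840771437
```

```bash
python3 -m jog '[[0,0,0,-0.2,0,0.9,-1],[0,0,0,-0.2,0,0.9,-1],[0,0,0,-0.2,0,0.9,-1],[0,0,0,-0.2,0,0.9,-1],[0,0,0,0,0,0.9,-1]]' >/dev/null
python3 -m jog '[[0,0,0,0,0,0.5,-1],[0,0,0,0,0,0.5,-1],[0,0,0,0,0,0,-1],[0,0,0,0,0,0,-1],[0,0,0,0,0,0,-1]]'
python3 - <<'E'
from h import *
from scipy.optimize import least_squares
np.set_printoptions(suppress=True,precision=4)
hd=np.radians(20.5);h=np.array([np.cos(hd),np.sin(hd),0])
need(tgt(hd,-60,1),np.array([.618,.231,.2])-.08*h)
o=status.get_obs();R0=R.from_rotvec(o["tool_rot"])
z=R0.as_matrix()[:,2];Y=R0.as_matrix()[:,1]
ims=[]
for n,(r,c,hh,w) in(("side",(150,90,260,270)),("scene",(140,250,230,240))):
    d=cam(n);im=cv2.cvtColor(d["img"],cv2.COLOR_RGB2BGR);s=400/w
    O=np.array([.618,.231,.2]);F=R.from_euler("z",hd)
    T=F.apply(np.array([[-53,0,20],[-104,0,35],[-96,0,0],[-104,0,-35],[-53,0,-20],[52,0,0],[-104,0,0],[-18,0,40],[0,0,27],[0,0,-27]])/1e3)+O
    im=cv2.resize(im[r:r+hh,c:c+w],None,fx=s,fy=s,interpolation=cv2.INTER_CUBIC)[:383]
    q=lambda P:((proj(d,P)-[c,r]+.5)*s).astype(np.int32);t=q(T)
    cv2.polylines(im,[t[:5]],True,(0,255,0),1);cv2.line(im,t[5].tolist(),t[6].tolist(),(255,0,0),1)
    for k in(7,8,9):cv2.circle(im,t[k].tolist(),4,(255,0,255),1)
    ims.append(im)
H=min(i.shape[0] for i in ims);cv2.imwrite("pics/fin.png",np.hstack([i[:H] for i in ims]))
E
```

```text
t: 12.3
tool_pos: [0.5519, 0.2047, 0.1852]
tool_rot: [-0.468, 2.581, 0.122]
contact_force: [-0.6, -0.7, -0.1]
opening: 0.0094
grip_force: 59.2
turn(5deg, tool now) [-0.02  0.    0.02] shift(30mm, tool after) [0.01 0.05 0.05] t 12.3 pos [0.5519 0.2047 0.1852] q [ 0.19 -0.32  2.1   0.11  0.86 -1.79] F [-0.6 -0.7 -0.1] open 0.009354660158330419 grip 59.19818909838796
```

View pics/fin.png

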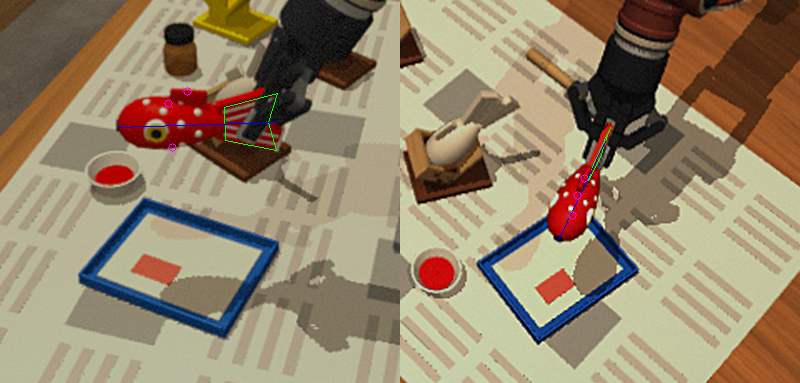

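The fish is level, back fin up, over the tray, and the model overlay matches closely. I do one numeric check of the pitch and position by silhouette fit.

Run:
```python
from h import *
from scipy.optimize import minimize
xs=np.linspace(-53,52,40);rr=np.where(xs>0,26.5*np.sqrt(np.clip(1-(xs/52)**2,0,1)),26.5-13.5*(1-np.cos(np.pi*xs/-53))/2)
th=np.linspace(0,2*np.pi,24)
body=[np.array([[x,r*np.cos(t),r*np.sin(t)] for x,r in zip(xs[i:i+2],rr[i:i+2]) for t in th])/1e3 for i in range(39)]
fin=np.array([[x,y,z] for x in(-36,0) for y in(-3,3) for z in(20,36)])/1e3
tail=np.array([[x,y,s*zz] for x,zz in((-53,20),(-104,35)) for y in(-5,5) for s in(1,-1)])/1e3
D=[]
for n in("side","scene"):
    d=cam(n);hs=cv2.cvtColor(d["img"],cv2.COLOR_RGB2HSV)
    m=cv2.inRange(hs,(0,150,60),(8,255,255))|cv2.inRange(hs,(170,150,60),(180,255,255))
    box=np.zeros_like(m);c=proj(d,[[.618,.231,.2]])[0].astype(int);box[c[1]-60:c[1]+45,c[0]-90:c[0]+90]=1
    m=cv2.morphologyEx(m*box,cv2.MORPH_CLOSE,np.ones((7,7)));l=cv2.connectedComponentsWithStats(m);i=1+l[2][1:,4].argmax()
    D.append((d,(l[1]==i).astype(np.uint8)))
def ren(d,P,parts,k=8):
    m=np.zeros((420,560),np.uint8)
    for b in parts: cv2.fillConvexPoly(m,cv2.convexHull((proj(d,R.from_euler("zyx",[P[3],P[4],0]).apply(b)+P[:3])*16).astype(np.int32)),1,cv2.LINE_8,4)
    return m
def cost(v):
    P=np.array([.618,.231,.2,np.radians(20.5),0])+np.array(v)*[.01,.01,.01,.1,.1];c=0
    for d,m in D:
        a=ren(d,P,body+[fin]);ig=ren(d,P,[tail])&(1-a); c+=((a!=m)&(ig==0)).sum()
    return c
s0=cost([0]*5);best=min((minimize(cost,np.zeros(5),method="Nelder-Mead",options=dict(initial_simplex=np.vstack([np.zeros(5),np.eye(5)*k]),maxiter=250)) for k in(.6,-.6)),key=lambda s:s.fun)
print([int(m.sum()) for _,m in D],s0,best.fun,"mm",best.x[:3]*10,"yaw,pitch deg(+=nose down)",np.degrees(best.x[3:]*.1))
```

```text
[2932, 1081] 914 656.0 mm [-0.12920663 -0.61253733  4.19531508] yaw,pitch deg(+=nose down) [-0.40345211  0.64174557]
```

```bash
python3 -m jog '[[0,0,0,0,0,0,-1],[0,0,0,0,0,0,-1],[0,0,0,0,0,0,-1]]' && python3 -c "
from station import finish_job;print(finish_job())"
```

```text
t: 12.88
tool_pos: [0.5516, 0.2046, 0.1839]
tool_rot: [-0.469, 2.583, 0.123]
contact_force: [0.2, 0.8, -1.7]
opening: 0.0093
grip_force: 59.2
the job is handed in; nothing more can be done
None
```

I drew the red goldfish out of its stand and handed the job in at about 13 s. It is still in the gripper, level with its back fin up, about 20 cm above the middle of the blue tray. A rough check from the pictures put it within 1° of level and about 4 mm high.

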